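# Sort tested phone batteries into the pass and reject nests by tag shape

## Task

Sort the tested batteries by the white tag on top: lay the battery with the round tag in the nest whose plate bears the round mark (pass), and the battery with the long bar tag in the nest with the bar mark (reject). Each must lie flat on the floor of its nest, face up, with its pale contact end toward the black contact block; set them in gently, without dropping them. The third battery has no tag and is still to be tested: leave it where it lies.

Things in the scene. Friction and masses are not known exactly. Their poses are not given: they have to be found in the camera images.
- disc_battery: flat black phone battery, 88 x 37 x 8 mm (long along its x axis), 50 g, lying face up, rigid; the pale contact strip is at its +x end. Origin: centre of its underside; x along its length toward the contact end, y across, z up. It bears a round white tag, 25 mm across, on top (1 mm thick): pass.
- bar_battery: flat black phone battery, 88 x 37 x 8 mm (long along its x axis), 50 g, lying face up, rigid; the pale contact strip is at its +x end. Origin: centre of its underside; x along its length toward the contact end, y across, z up. It bears a long narrow white bar tag, 46 x 10 mm, along its top (1 mm thick): reject.
- plain_battery: flat black phone battery, 88 x 37 x 8 mm (long along its x axis), 50 g, lying face up, rigid; the pale contact strip is at its +x end. Origin: centre of its underside; x along its length toward the contact end, y across, z up. It bears no tag: not tested yet, to be left alone.
- disc_battery_contacts (a point): middle of the contact end of disc_battery: 43 mm from its origin along its +x, 4 mm above its underside
- bar_battery_contacts (a point): middle of the contact end of bar_battery: 43 mm from its origin along its +x, 4 mm above its underside
- disc_nest: Pass nest: grey plate fixed to the bench, 156 x 74 x 6 mm (x = -92 to +64 mm). Origin: on its underside below the pocket's centre; x along the pocket toward the black contact block (13 mm high above the plate, 14 mm thick), which bounds it at +x. A 6 mm high stop bounds it at -x. White round mark, 25 mm across, lies flat on the plate, outside the pocket, 73 mm from the origin toward -x.
- bar_nest: Reject nest: grey plate fixed to the bench, 156 x 74 x 6 mm (x = -92 to +64 mm). Origin: on its underside below the pocket's centre; x along the pocket toward the black contact block (13 mm high above the plate, 14 mm thick), which bounds it at +x. A 6 mm high stop bounds it at -x. White bar mark, 46 x 10 mm, lies across (along y) on the plate, outside the pocket, 73 mm from the origin toward -x.
- disc_nest_pocket (a point): centre of the pass nest's pocket floor (the plate's top, 6 mm above the bench), where a battery's underside centre belongs; axes as the nest. Pocket 96 mm long (x) by 44 mm wide: 4 mm play all round. Four corner rails 6 mm high, 31 to 47 mm from the middle along x; both long sides are open for the fingers over the middle 60 mm.
- bar_nest_pocket (a point): centre of the reject nest's pocket floor (the plate's top, 6 mm above the bench), where a battery's underside centre belongs; axes as the nest. Pocket 96 mm long (x) by 44 mm wide: 4 mm play all round. Four corner rails 6 mm high, 31 to 47 mm from the middle along x; both long sides are open for the fingers over the middle 60 mm.

How it is judged:
By the outcome, as a careful person would: the job done as asked, in the order asked, and still so for the second after the job is handed in, with the robot touching nothing.
It also fails if it takes over 54 s, if anything falls off the work surface, if the arm or the gripper's body presses on something with over 40 N, if the wrist force passes 120 N, or if a joint passes its speed limit or range.

## Robot

A 6-joint arm with a two-finger parallel gripper is mounted at the origin on a cart in front of the work surface, level with it; the furniture and walls round the work are solid. World frame = base frame: x ahead of the robot, y to its left, z up, the work surface at z = 0. Lengths are in m, angles in rad, forces in N, time in s.
With the tool pointing down it reaches from about 0.375 to 0.975 m from the base axis. Payload 3.8 kg.
Tool frame: the origin (TCP) lies midway between the tips of the shut fingers; the grasp point (between the pads) lies 19 mm behind it; z points along the fingers, y is the line along which they close (so a half turn about z gives the same grasp; the last joint's range is limited). The gripper opens to 88 mm and grips with 3 to 60 N. Pads are 18 mm wide; open, the fingers measure 123 mm over their backs; the gripper's body (75 mm by 187 mm) begins 45 mm behind the grasp point.
Start: joints at [-1.176, 0.264, 1.604, -0, 1.274, -0.037], TCP at [0.282, -0.613, 0.239] pointing down, gripper open.
Joint ranges: [-2.63, 2.63], [-0.94, 2.18], [0.31, 2.57], [-1.31, 4.45], [0, 2.66], [-2.55, 2.55]. Speed limits (rad/s): [2.57, 2.57, 3.14, 3.14, 3.14, 3.14].

## Interface

Orientations are given as a rotation vector (axis times angle).
In Python, from cell import manip, inverse_kinematics, cams, order gives the robot as it stands. Calls block until the motion is done:
- manip.move_pose(position, orientation): joint-space move of the TCP to a pose.
- manip.move_linear(position, rate=0.15, rot=None): straight line of the TCP; rot=None keeps the orientation; rate is the mean speed in m/s.
- manip.set_joints(angles): joint-space move.
- manip.set_gripper(opening, force=None): finger opening in m; force is the grip in N (None keeps the last); returns when the fingers have stopped.
- manip.dwell(seconds).
- inverse_kinematics(position, orientation): joint angles nearest the present ones, or None.
- manip.state(): the state.
- cams.capture(name): name is "side" or "top" or "wrist"; returns a dict with "image" (420x560x3 uint8, blue, green, red), "z_map" (420x560 float32, m along the optical axis (not along the pixel's ray), 0 where there is no reading), "intrinsics" (3x3 intrinsics, pixels), "position" and "orientation" of the camera in the world; the wrist camera has in their place "T_tool_cam" (4x4, takes a point from camera to tool coordinates, whose origin is the TCP and whose axes are the flange's). Camera axes: x right, y down, z forward; pixel columns grow to the right and rows downward; lengths in m; the calibration is good to about 2 mm. A picture is of the moment at which its call begins: read the wrist's pose just before it.
A pose or a line that the arm cannot do raises manip.IKError and nothing moves.
- order.close_job(): hands the job in; it is judged then, once.
The state is a dict: "clock": time; "joint_pos": joint angles; "joint_velocities": joint speeds; "tau": joint torques, N m; "tool_pos": TCP position; "tcp_rot": TCP orientation; "contact_force": force on the tool from outside, world axes, zero at the start; "moment": the same for the moment, N m; "gripper_width": finger opening in m; "grasp_force": force on a finger pad.
Only numpy, scipy, OpenCV 4.12 (cv2) and the standard library are available. Lean on these libraries where they do the work, as an engineer would, in place of code of your own. Each camera call takes 0.05 s, during which the arm holds its last target. There are 200 camera calls.

## Working session

There is one attempt and no reset: what is moved stays moved. The work goes in short steps, each a Python script; the robot and the scene stay as the last script left them, time stands still between calls to the robot, and variables do not carry over. Pictures are saved under pics/ and viewed, at most 10 in all, crops included, and the job is handed in when it is done.

```bash
mkdir -p pics; ls
python3 - <<'E'
from cell import manip,cams
import cv2,numpy as np
for n in("top","side"):
    c=cams.capture(n); cv2.imwrite(f"pics/{n}1.png",c["image"]); np.savez(f"{n}1.npz",**c)
    print(n,c["position"],c["orientation"],c["intrinsics"].tolist())
print(manip.state())
E
```

```text
pics
top [0.39668021 0.098324   0.97872647] [-2.10134254  2.14595618 -0.15890426] [[530.0141998674646, 0.0, 280.8706369810963], [0.0, 530.0141998674646, 209.0713024639791], [0.0, 0.0, 1.0]]
side [0.50032262 0.94144543 0.46054507] [-0.11644111  2.65285452 -1.62853259] [[397.0680479332696, 0.0, 273.48315160799734], [0.0, 397.0680479332696, 208.76056040872368], [0.0, 0.0, 1.0]]
{'clock': 0.1, 'joint_pos': array([-1.17587660e+00,  2.64656059e-01,  1.60524242e+00, -1.39374478e-05,
        1.27370865e+00, -3.69070275e-02]), 'joint_velocities': array([ 0.00058866, -0.00269811, -0.00458503, -0.00040921, -0.0017292 ,
       -0.00010704]), 'tau': array([ 8.05147829e-04, -5.03617573e+01, -3.58071899e+01,  7.31268874e-02,
        2.33520067e-02, -5.47170202e-05]), 'tool_pos': array([ 0.28224809, -0.61244187,  0.23752449]), 'tcp_rot': array([-3.06671303e+00, -6.72635922e-01,  5.83637811e-04]), 'contact_force': array([0.45529487, 0.39560107, 0.36533574]), 'moment': array([ 0.00282512, -0.00705492,  0.01916201]), 'grasp_force': 0.0, 'gripper_width': 0.08833400400563084}
```

View pics/top1.png

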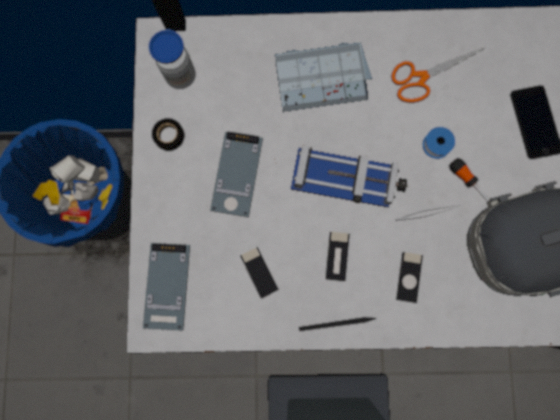

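View pics/side1.png

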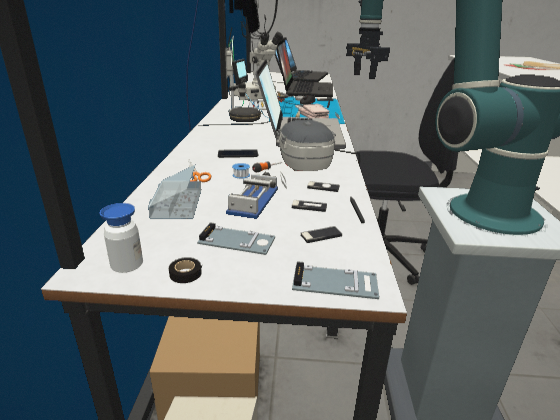

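The top view shows the disc battery at about (410,277), the bar battery at (338,256) and the plain one at (259,272). The disc nest is at (237,174) and the bar nest at (167,286). All contact ends and contact blocks point up in the image. I'll enlarge the view to read corners.

Run:
```python
import cv2
i=cv2.imread("pics/top1.png")
a=cv2.resize(i[122:342,132:292],None,fx=2.7,fy=2.7,interpolation=cv2.INTER_CUBIC)
b=cv2.resize(i[220:320,310:440],None,fx=6,fy=6,interpolation=cv2.INTER_CUBIC)
cv2.imwrite("pics/a.png",cv2.convertScaleAbs(a,alpha=1.3,beta=20));cv2.imwrite("pics/b.png",cv2.convertScaleAbs(b,alpha=1.3,beta=20))
```

```text
(no output)
```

View pics/a.png

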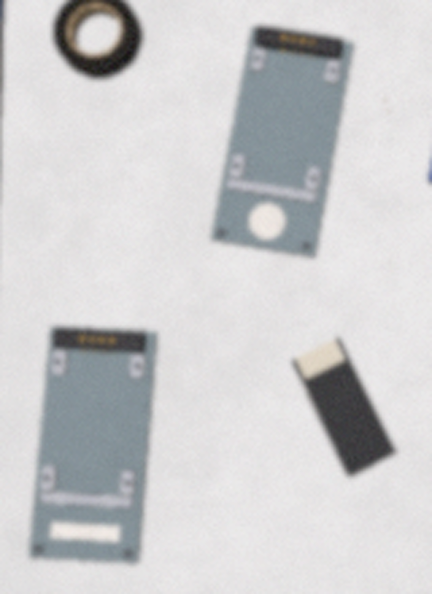

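View pics/b.png

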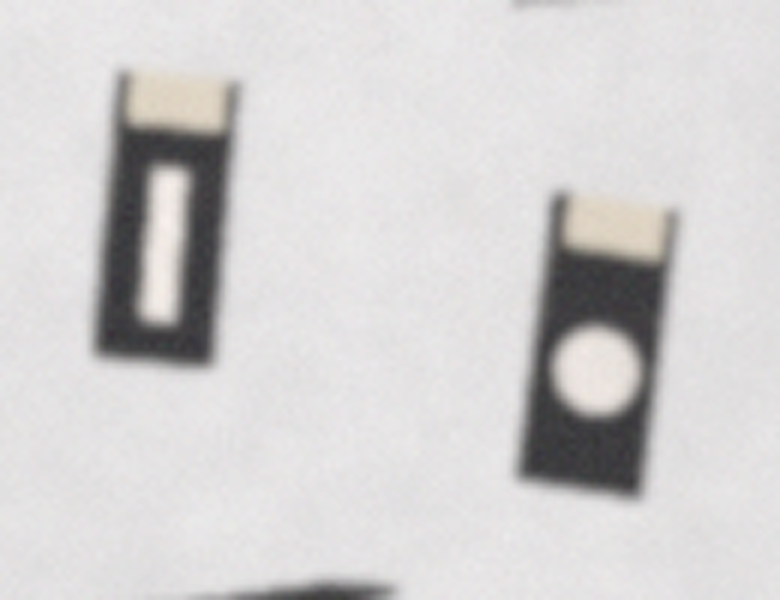

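```bash
cat > h.py <<'E'
import numpy as np
from scipy.spatial.transform import Rotation as R
from scipy.optimize import least_squares
def ray(px,z,K,Rc,t):
    px=np.atleast_2d(px).astype(float)
    d=np.c_[(px[:,0]-K[0,2])/K[0,0],(px[:,1]-K[1,2])/K[1,1],np.ones(len(px))]@Rc.T
    return (t+d*((np.asarray(z)-t[2])/d[:,2])[:,None])
def fit(P,L):
    """planar rigid fit: world points P (n,2) of local points L -> x,y,yaw, residuals"""
    P=np.asarray(P)[:,:2];L=np.asarray(L,float)
    f=lambda v:((L@np.array([[np.cos(v[2]),np.sin(v[2])],[-np.sin(v[2]),np.cos(v[2])]])+v[:2])-P).ravel()
    s=least_squares(f,[*P.mean(0),0]);return s.x,s.fun.reshape(-1,2)
BAT=np.array([[44,18.5],[44,-18.5],[-44,-18.5],[-44,18.5]])/1000
E
python3 - <<'E'
from h import *
c=np.load("top1.npz");K,t,Rc=c["intrinsics"],c["position"],R.from_rotvec(c["orientation"]).as_matrix()
un=lambda p,f,o:(np.array(p)+.5)/f-.5+o
NE=np.array([[64,-37],[-92,-37],[-92,37],[-73,0]])/1000
for n,p,f,o,z,L in[("bar",[(120,70),(240,82),(212,366),(94,354)],6,(310,220),.008,BAT),
 ("disc",[(555,190),(678,211),(640,497),(518,479)],6,(310,220),.008,BAT),
 ("plain",[(291,360),(339,336),(396,453),(350,477)],2.7,(132,122),.008,BAT),
 ("dnest",[(353,42),(316,256),(212,240),(267,221)],2.7,(132,122),.006,NE),
 ("bnest",[(157,333),(139,562),(30,556),(85,532)],2.7,(132,122),.006,NE)]:
    q=un(p,f,np.array(o)); v,r=fit(ray(q,np.full(len(q),z),K,Rc,t),L)
    u=q.mean(0).round().astype(int);print(n,v.round(4),"reach",np.hypot(*v[:2]).round(3),"res mm",(r*1e3).round(1).tolist())
    m=ray(q.mean(0),[z],K,Rc,t)[0]; dz=c["z_map"][u[1],u[0]];print("   z meas",(t+Rc@(np.r_[(u-K[:2,2])/K[0,0],1]*dz))[2].round(4))
E
```

```text
bar [ 0.4741  0.0148 -0.1301] reach 0.474 res mm [[0.7, 0.1], [0.4, -0.1], [-0.8, -0.6], [-0.3, 0.6]]
   z meas 0.0085
disc [ 0.4334 -0.1136 -0.1873] reach 0.448 res mm [[0.2, -0.2], [0.5, 0.2], [-0.8, -0.2], [0.1, 0.2]]
   z meas 0.0069
plain [0.4473 0.1584 0.4493] reach 0.475 res mm [[-0.2, 0.2], [0.2, -0.3], [0.4, -1.1], [-0.4, 1.1]]
   z meas 0.012
dnest [ 0.6474  0.1965 -0.1786] reach 0.677 res mm [[0.7, -0.2], [-0.3, -0.0], [-0.0, 0.9], [-0.4, -0.7]]
   z meas 0.0128
bnest [ 0.4402  0.3269 -0.072 ] reach 0.548 res mm [[1.7, -0.4], [-1.0, 0.3], [-0.9, 0.9], [0.3, -0.7]]
   z meas 0.0108
```

Residuals are 1–2 mm and the heights and reaches fit. Next I'll hover over the disc battery and check it with the wrist camera.

```bash
cat >> h.py <<'E'
def down(yaw,flip):
    a=yaw+np.pi*flip
    return (R.from_euler('z',a)*R.from_euler('x',np.pi)).as_rotvec()
P=dict(disc=(.4334,-.1136,-.1873),bar=(.4741,.0148,-.1301),dn=(.6474,.1965,-.1786),bn=(.4402,.3269,-.072))
def wrist(name):
    from cell import manip,cams
    import cv2
    s=manip.state();c=cams.capture("wrist");T=np.eye(4)
    T[:3,:3]=R.from_rotvec(s["tcp_rot"]).as_matrix();T[:3,3]=s["tool_pos"]
    cv2.imwrite(f"pics/{name}.png",c["image"])
    np.savez(name+".npz",T=T@c["T_tool_cam"],K=c["intrinsics"],z=c["z_map"],tool=s["tool_pos"]);return c
E
python3 - <<'E'
from h import *
from cell import manip,inverse_kinematics as ik
for k,v in P.items():
    for f in(0,1):
        for z in (.01,.18):
            q=ik([v[0],v[1],z],down(v[2],f)); print(k,f,z,None if q is None else np.round(q,2))
x,y,a=P["disc"]
f=0
manip.set_gripper(.06,20)
manip.move_pose([x,y,.18],down(a,f)); c=wrist("w_disc"); print(c["T_tool_cam"].round(3).tolist()); s=manip.state();print(s["clock"],s["tool_pos"],s["tcp_rot"],s["gripper_width"])
E
```

```text
disc 0 0.01 [-0.31  0.11  2.27 -0.    0.76  1.45]
disc 0 0.18 [-0.31 -0.13  2.13 -0.    1.14  1.45]
disc 1 0.01 [-0.31  0.11  2.27  0.    0.76 -1.7 ]
disc 1 0.18 [-0.31 -0.13  2.13  0.    1.14 -1.7 ]
bar 0 0.01 [-0.02  0.16  2.21 -0.    0.77  1.68]
bar 0 0.18 [-0.02 -0.07  2.08 -0.    1.13  1.68]
bar 1 0.01 [-0.02  0.16  2.21  0.    0.77 -1.46]
bar 1 0.18 [-0.02 -0.07  2.08  0.    1.13 -1.46]
dn 0 0.01 [0.26 0.48 1.77 0.   0.89 2.01]
dn 0 0.18 [0.26 0.31 1.66 0.   1.17 2.01]
dn 1 0.01 [ 0.26  0.48  1.77  0.    0.89 -1.13]
dn 1 0.18 [ 0.26  0.31  1.66  0.    1.17 -1.13]
bn 0 0.01 [0.59 0.28 2.06 0.   0.8  2.24]
bn 0 0.18 [0.59 0.07 1.94 0.   1.13 2.24]
bn 1 0.01 [ 0.59  0.28  2.06  0.    0.8  -0.91]
bn 1 0.18 [ 0.59  0.07  1.94  0.    1.13 -0.91]
[[0.001, -0.967, -0.256, 0.066], [1.0, 0.001, 0.0, -0.002], [-0.0, -0.256, 0.967, -0.145], [0.0, 0.0, 0.0, 1.0]]
2.6333 [ 0.43377365 -0.11426348  0.18029153] [ 3.12743747e+00 -2.94808420e-01  9.02396243e-04] 0.0599357615834503
```

View pics/w_disc.png

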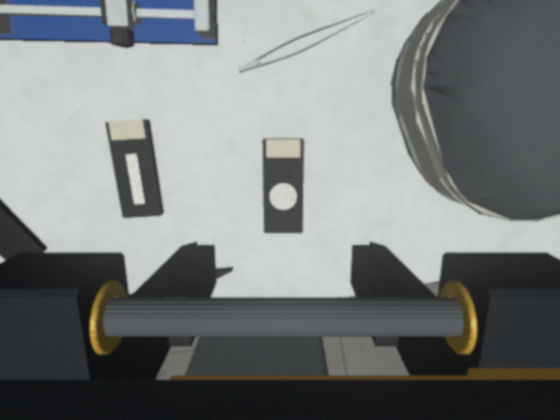

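The wrist view shows the disc battery square to the gripper, with corners at (263,138) and (304,233). It is midway between the fingers. I'll compute its pose, pick it if that agrees with the top view, and hover over the nest.

```bash
cat >> h.py <<'E'
def wfit(name,px,z,L):
    d=np.load(name+".npz");return fit(ray(px,np.full(len(px),z),d["K"],d["T"][:3,:3],d["T"][:3,3]),L)
def pick(v):
    from cell import manip
    x,y,a=v;r=down(a,0)
    manip.move_linear([x,y,.06],.2,rot=r);manip.move_linear([x,y,.0035],.06)
    manip.set_gripper(.03,15);s=manip.state();print("grip",s["gripper_width"],s["grasp_force"],s["contact_force"],s["tool_pos"])
    manip.move_linear([x,y,.12],.15);s=manip.state();print("lift",s["gripper_width"],s["grasp_force"],s["clock"])
E
python3 - <<'E'
from h import *
from cell import manip
v,r=wfit("w_disc",[(263,138),(304,138),(304,233),(263,233)],.008,BAT);print(v,(r*1e3).round(1).tolist(),P["disc"])
if np.hypot(*(v[:2]-P["disc"][:2]))<.004:
    pick(v)
    x,y,a=P["dn"];manip.move_pose([x,y,.18],down(a,0));wrist("w_dn");print(manip.state()["clock"])
E
```

```text
[ 0.43273307 -0.11231703 -0.18644307] [[-0.0, 0.5], [-0.2, -0.5], [0.3, 0.8], [-0.1, -0.8]] (0.4334, -0.1136, -0.1873)
grip 0.0367271567350065 15.000139474868774 [-0.69251926  0.20580519  1.584253  ] [ 0.43297526 -0.11242383  0.00376883]
lift 0.03654688402456837 14.999938309192657 5.875
7.3417
```

View pics/w_dn.png

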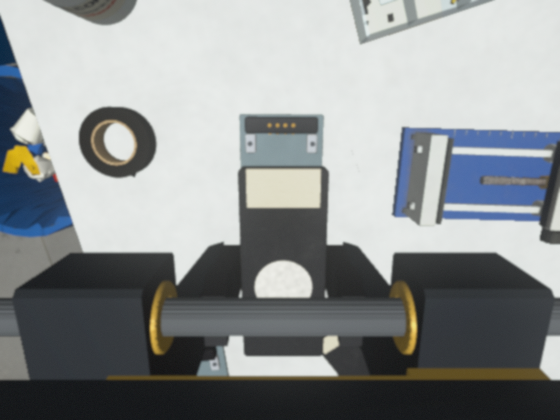

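The battery is held straight, with its contact end at row 167, columns 239–327. The nest's far plate corners are at (240,115) and (323,115). I'll refine the nest pose from those corners and the block.

Run:
```python
from h import *
x,y,a=P["dn"]
d=np.load("w_dn.npz")
v,r=wfit("w_dn",[(240,114.5),(323,114.5)],.006,np.array([[64,37],[64,-37]])/1e3);print("nest",v,r*1e3,P["dn"])
# battery in hand: contact-end top edge, its top surface z
zt=d["tool"][2]-.0035+.008
print("held",wfit("w_dn",[(239,168),(327,168)],zt,BAT[:2]),d["tool"])
```

```text
nest [ 0.64588582  0.19862783 -0.17856751] [[ 0.17976643  0.9960151 ]
 [-0.17976643 -0.9960151 ]] (0.6474, 0.1965, -0.1786)
held (array([ 0.64706958,  0.19733524, -0.17873193]), array([[ 0.00017441,  0.00096555],
       [-0.00017441, -0.00096555]])) [0.64687285 0.19517888 0.17945929]
```

The wrist view's relative offset (nest minus held battery) is (-1.2, +1.3) mm, so the target TCP is (0.6457, 0.1965), which agrees with the top view. I'll place it.

```bash
cat >> h.py <<'E'
def place(x,y,a):
    from cell import manip
    t=np.array([x,y]);r=down(a,0)
    manip.move_linear([x,y,.05],.15,rot=r);manip.dwell(.15)
    e=t-manip.state()["tool_pos"][:2];t=t+e;print("err mm",e*1e3)
    f0=manip.state()["contact_force"][2]
    manip.move_linear([*t,.014],.06)
    for z in np.arange(.012,.0084,-.0006):
        manip.move_linear([*t,z],.02);s=manip.state()
        if abs(s["contact_force"][2]-f0)>2.5:break
    print("down",z,s["tool_pos"],s["contact_force"][2]-f0,s["clock"])
    manip.set_gripper(.052);manip.move_linear([*t,.03],.05);manip.move_linear([*t,.15],.2)
    print(manip.state()["clock"])
E
python3 - <<'E'
from h import *
from cell import manip
place(.6457,.1965,P["dn"][2]); wrist("w_dn2")
E
```

```text
err mm [-1.20405763 -0.32575592]
down 0.009000000000000001 [0.6446114  0.19621456 0.00977861] 6.324223510651951 10.7583
12.5
```

View pics/w_dn2.png

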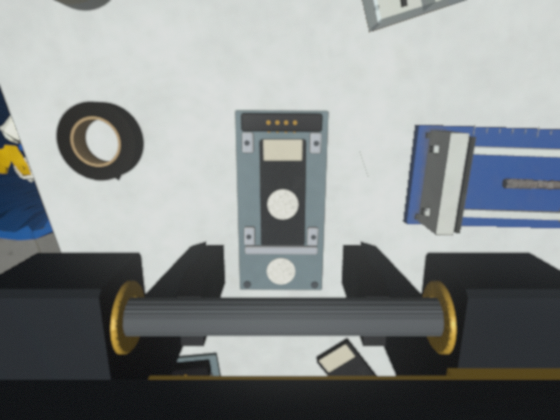

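The disc battery lies between its rails, contact end (row 139) toward the block (row 130), with small gaps all round. I'll check its flatness by depth, then pick the bar battery.

Run:
```python
from h import *
from cell import manip
d=np.load("w_dn2.npz");K,T=d["K"],d["T"]
for u,v in[(266,168),(298,168),(265,235),(300,235),(248,170),(318,200)]:
    z=np.median(d["z"][v-2:v+3,u-2:u+3]);print((u,v),(T@np.r_[(u-K[0,2])/K[0,0]*z,(v-K[1,2])/K[1,1]*z,z,1])[:3].round(4))
x,y,a=P["bar"];manip.move_pose([x,y,.12],down(a,0));pick((x,y,a))
x,y,a=P["bn"];manip.move_pose([x,y,.18],down(a,0));manip.dwell(.2);wrist("w_bn");print(manip.state()["clock"])
```

```text
(266, 168) [0.6676 0.2074 0.0136]
(298, 168) [0.6632 0.1824 0.0141]
(265, 235) [0.6127 0.2187 0.014 ]
(300, 235) [0.6074 0.1901 0.0136]
(248, 170) [0.6674 0.2228 0.0052]
(318, 200) [0.6324 0.1703 0.0057]
grip 0.0364669641725198 14.999554306268692 [-1.7586387  -0.41365035  2.03299546] [0.47445411 0.01480134 0.00388871]
lift 0.03665425699376998 14.999387562274933 16.375
17.8417
```

View pics/w_bn.png

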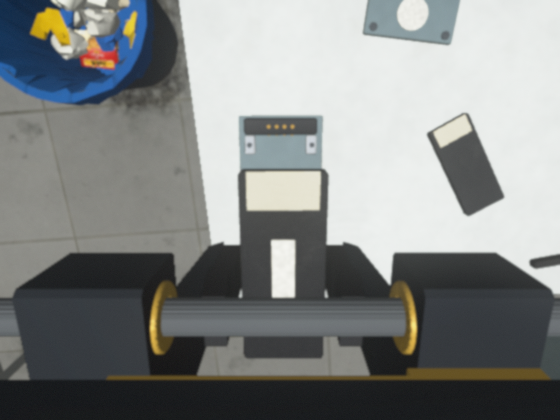

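The disc battery's top reads 14 mm at all four points, so it's flat. The bar battery is held straight (edge row 170, columns 239–327), and the nest corners are at (239,116) and (322,116).

Run:
```python
from h import *
d=np.load("w_bn.npz")
n,_=wfit("w_bn",[(239,116),(322.5,116)],.006,np.array([[64,37],[64,-37]])/1e3)
h,_=wfit("w_bn",[(239,170),(327,170)],d["tool"][2]+.0042,BAT[:2])
g=d["tool"][:2]+n[:2]-h[:2];print(n,h,d["tool"],"target",g,P["bn"])
if np.hypot(*(g-P["bn"][:2]))<.004: place(*g,P["bn"][2]);wrist("w_bn2")
```

```text
[ 0.43833965  0.32974774 -0.07299442] [ 0.43990999  0.32779539 -0.07306077] [0.44057031 0.32564766 0.17963643] target [0.43899997 0.3276    ] (0.4402, 0.3269, -0.072)
err mm [-0.98519968 -0.6580136 ]
down 0.009600000000000001 [0.43808182 0.32699187 0.00992029] 3.0926453116975603 21.0083
22.7417
```

View pics/w_bn2.png

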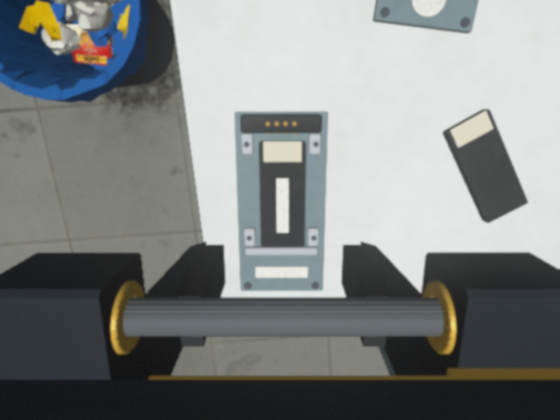

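The bar battery sits in its pocket with its contact end (row 141) toward the block. I'll check its flatness and hand in.

Run:
```python
from h import *
from cell import order
d=np.load("w_bn2.npz");K,T=d["K"],d["T"];H=[]
for u,v in[(266,170),(298,170),(265,238),(298,238)]:
    z=np.median(d["z"][v-2:v+3,u-2:u+3]);H.append((T@np.r_[(u-K[0,2])/K[0,0]*z,(v-K[1,2])/K[1,1]*z,z,1])[2])
print(np.round(H,4))
if max(H)<.016 and np.ptp(H)<.002: print(order.close_job())
```

```text
[0.0138 0.0135 0.0142 0.0139]
the job is handed in; nothing more can be done
None
```

The round-tag battery is in the pass nest and the bar-tag battery is in the reject nest, both flat with their contact ends toward the blocks; I left the plain battery where it was and handed the job in at about 23 s.

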